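# Locate the lens carrier and start the lens bench with the key that still snaps

### The job

Set the lens carrier on the lens bench and push it snug against both dowels and the end stop; after that, try the console's three keys slowly until you find the one that pushes back and snaps over, and leave that one latched down. Two of the keys are worn out and stay soft: give those up early, never pressing a soft key more than about half-way down. Leave the carrier located, and do not knock the other things on the desk about.

Things in the scene. Friction and masses are not known exactly. Their poses are not given: they have to be found in the camera images.
- carrier_mid (a point): Loose lens carrier, 0.3 to 0.5 kg (sliding it takes 2 to 8 N): aluminium plate 84 mm (its x) by 140 mm (its y), 10 mm thick, a lens flat in each half. A black grip bar stands across its middle: 50 mm long along x, 14 mm thick along y, its top 50 mm above the plate's underside. Point: plate's centre, 25 mm above its underside, inside the grip. z up; same when turned half round. Starts flat on the desk, any yaw.
- bench: Lens bench, fixed, in the left or right half of the desk: low white bed 140 mm (its x) by 200 mm (its y), 24 mm high. Origin: centre of its underside. Its +x side has two dowels, its +y end an end stop. With the carrier home, long edge on both dowels and short edge on the stop, the carrier's centre is at x +6, y +10 mm here, its point 49 mm above the desk, long side along y.
- dowels (a point): Point on the bed (bench frame x +54, y 0 mm, 24 mm above the desk) midway between the two steel dowels, which stand 45 mm to either side of it along the bench's y; each 12 mm in diameter, 19 mm high above the bed.
- end_stop (a point): Centre of the end stop's working face, which looks to the bench's -y (bench frame x -5, y +80 mm, 33.5 mm above the desk): dark block 60 mm along x, 12 mm thick, 19 mm high above the bed.
- console: Console, fixed: white box 85 mm (its x) by 215 mm (its y), 40 mm high, at the far side of the desk. Origin: centre of its underside. It carries three look-alike grey mushroom keys in a row.
- key_left (a point): Place of the console's +y key: centre of its top at rest, 68 mm above the desk; fixed to the console, so it does not follow the key. Each key: mushroom cap 43 mm in diameter, flat top 24 mm, travel 18 mm straight down; neighbours 66 mm apart. Which place holds the sound key differs each time and cannot be seen.
- key_mid (a point): Place of the middle key, as key_left.
- key_right (a point): Place of the key at the console's -y side, as key_left.
- snap_latch (a joint): Latch of the one sound key, wherever it sits: 0 up, 0.008 m latched. Its cap pushes back by about 0.2 N plus 0.55 N per mm (3 N at 5 mm); near 10 mm and 5 to 6 N it snaps over within 0.2 s: the push back drops away and the key stays down by itself, 8 mm below its rest.
- snap_cap (a joint): Spring travel (m) of the sound key's cap above its latch: 0 at rest; grows as the cap is pressed, and falls back to 0 after the snap.
- soft_a (a joint): Travel (m) of one worn-out key, 0 at rest, 0.018 at its bottom; which place it holds is not told. It yields softly, about 0.2 N plus 0.1 N per mm (0.7 N at 5 mm), never snaps, and springs back when released.
- soft_b (a joint): Travel (m) of the other worn-out key, same as soft_a.
- bottle_mid (a point): Bystander, loose: clear bottle, 60 mm diameter, 170 mm high; its point is half-way up.
- shaker_mid (a point): Bystander, loose: green drinking shaker, 80 mm diameter, 135 mm high; its point is half-way up.
- jar_mid (a point): Bystander, loose: white pill jar, 52 mm diameter, 75 mm high, standing between the task's things; its point is half-way up.
- case_mid (a point): Bystander, loose: black spectacle case, 60 x 150 x 36 mm high; its point is half-way up.
- magnifier_mid (a point): Bystander, loose: hand magnifier lying flat, 68 mm disc with an 85 mm handle towards its +y, 10 mm thick (point: centre of the disc); its point is half-way up.
- pen_cup_mid (a point): Bystander, loose: black pen cup, 72 mm diameter, 95 mm high; its point is half-way up.
- drops_mid (a point): Bystander, loose: small white bottle, 40 mm diameter, 80 mm high; its point is half-way up.
There are look-alikes about, which are no part of the job. What is shaped like the part that bears carrier_mid but yellow is not meant.

How it is judged:
On the way, in this order (a step that is already met when the one before it is completed fails the run):
1. the carrier lies flat on the bench, against both dowels and the end stop (within 3 mm and 0.03 rad) (x of carrier_mid in the frame of bench between 0.003 and 0.009 m and y of carrier_mid in the frame of bench between 0.007 and 0.013 m and z of carrier_mid in the frame of bench between 0.045 and 0.053 m and angle between the y axis of carrier_mid and the y axis of bench, either way round below 0.03 rad and angle between carrier_mid's own z axis and vertical below 0.05 rad), for 0.2 s.
2. the sound key has snapped over and is latched down (value of joint snap_latch above 0.0065 m), for 0.2 s.
At the end, for the whole second after the job is handed in: The carrier rests flat on the bench, located against both dowels and the end stop (each within 3 mm, squared up within 0.03 rad), and the sound key is latched down (more than 6.5 mm of its 8 mm); both soft keys are up again (within 2 mm) (all of step 1 and value of joint snap_latch above 0.0065 m and value of joint each of soft_a, soft_b below 0.002 m and linear speed of carrier below 0.01 m/s); the robot touches nothing.
It fails at once if a soft key pressed more than 10 mm of its 18 mm (value of joint any of soft_a, soft_b above 0.01 m).
It fails at once if a key struck instead of pressed slowly (faster than 0.1 m/s) (velocity of joint any of soft_a, soft_b above 0.1 m/s or (velocity of joint snap_cap above 0.1 m/s and value of joint snap_latch below 0.001 m)).
It fails at once if a bystander moved more than 30 mm (distance of any of bottle_mid, shaker_mid, jar_mid, case_mid, magnifier_mid, pen_cup_mid, drops_mid from where it was at the start of the episode above 0.03 m).
It also fails if it takes over 70 s, if anything falls off the work surface, if the arm or the gripper's body presses on something with over 40 N, if the wrist force passes 120 N, or if a joint passes its speed limit or range.

### The arm

A 6-joint arm with a two-finger parallel gripper is mounted at the origin on the work surface. World frame = base frame: x ahead of the robot, y to its left, z up, the work surface at z = 0. Lengths are in m, angles in rad, forces in N, time in s.
With the tool pointing down it reaches from about 0.25 to 0.8 m from the base axis. Payload 8.5 kg.
Tool frame: the origin (TCP) lies between the finger pads; the fingertips stand 25 mm ahead of it and the grasp point (between the pads) lies 6 mm ahead of it (arm.tip_extent is the y of the fingertips in the tool frame, in m); y points along the fingers, z is the direction in which the jaws open and shut, and the axes are right-handed (so a half turn about y gives the same grasp; the last joint's range is limited). The gripper opens to 85 mm and grips with 20 to 120 N. Pads are 22 mm wide; open, the fingers measure 114 mm over their backs; the gripper's body (76 mm by 85 mm) begins 54 mm behind the grasp point. The pads swing forward as they close: fully open they stand 13 mm farther back than shut.
Start: joints at [-1.312, 0.238, -0.013, 1.319, 0, 1.571], TCP at [0.134, -0.507, 0.256] pointing down, gripper open.
Joint ranges: [-2.66, 2.66], [-1.03, 1.9], [-1.14, 1.46], [-1.82, 2.27], [-1.45, 1.34], [-3.14, 3.14]. Speed limits (rad/s): [2.22, 2.22, 2.79, 3.14, 3.14, 3.14].

### API

Orientations are given as a 3x3 rotation matrix whose columns are the frame's x, y, z axes.
In Python, from rig import arm, viewer, order gives the robot as it stands. The module is installed in compiled form; this text tells all that it offers.
- The arm moves only by the tool send_rows, never from a script. Its argument "deltas" is a list that holds one entry, the list of rows, each a list of 7 numbers: the shift along the tool's x, y, z in m, then the turn, a rotation vector about the tool's x, y, z in degrees, then the finger opening in m, from 0 to 0.0854. In form: [[[tx, ty, tz, rx, ry, rz, claw], ...]]. A call has 1 to 10 rows; each row is the pose to reach, as a shift and turn from the pose commanded when the call began, along the tool's axes at that moment; what a row does not reach only later rows make up. A row lasts 1/10 s, in which the tool goes at most 50 mm and 8.59 degrees, less where a joint would pass 70% of its speed; a pose out of reach is approached as far as the arm can. A call with a gripper value outside its range is refused whole. The fingers move at their own pace and stop on an object; "force" is the grip in N (left out, the last holds). Time passes only in rows, so rows that repeat a pose let the fingers close. It gives the time, the measured TCP pose, the force and the opening at its end, in the units of the state.
- arm.state(): the state, without advancing time (a new reading comes with each control period).
- viewer.read_camera(name): name is "scene" or "top" or "wrist"; returns the picture (400x640x3 uint8, blue, green, red); there is no depth.
- viewer.camera_info(name): a dict with "K" (3x3 intrinsics, pixels), "k1" (the pictures are not rectified: a ray, as slopes to the right and down, at radius r is drawn at 1 + k1 r^2 times it, then the intrinsics apply), "R" (3x3) and "t" (3): a world point X has camera coordinates R X + t. Camera axes: x right, y down, z forward; pixel columns grow to the right and rows downward; lengths in m; the calibration is good to about 2 mm. A picture is of the moment at which its call begins: read the wrist's pose just before it. camera_info takes no time and is no camera call; for the wrist camera it gives the pose at the moment of the call.
- order.close_job(): hands the job in, once; it reports no verdict.
Trained networks look in the newest picture that a camera, given by its name, has taken for a name from the list of things; names that differ only in an ending like _2 or _b are one class to them, and where a whole thing is asked for, a point or a joint stands for the part that bears it (a point fixed in the world has none). Each returns a list of dicts, best first, with "p" (0 to 1); they miss things now and then, are a little off and sometimes report something else, mostly with a low value. They report only what shows in the picture. A call takes as long as a camera call. They do not tell look-alikes from the thing itself.
- viewer.recognise(label, camera): "bbox" ([left, top, width, height] as shares, 0 to 1, of the picture: columns of its width, rows of its height, round what is visible of it).
The state is a dict: "time": time; "joint_positions": joint angles; "qvel": joint speeds; "joint_efforts": joint torques, N m; "ee_pos": TCP position; "ee_rot": TCP orientation; "wrist_force": force on the tool from outside, world axes, zero at the start; "moment": the same for the moment, N m; "opening": finger opening in m.
Only numpy, scipy, OpenCV 4.12 (cv2) and the standard library are available. Lean on these libraries where they do the work, as an engineer would, in place of code of your own. Each camera call takes 0.05 s, during which the arm holds its last target.

## Working session

There is one attempt and no reset: what is moved stays moved. The work goes in short steps, Python scripts to look and compute and a tool call to move; the robot and the scene stay as the last step left them, time stands still between calls to the robot, and variables do not carry over. Pictures are saved under pics/ and viewed, and the job is handed in when it is done.

Besides the shell and the picture viewer there is one more tool, called after ">>>" as name(argument=value, ...) on one line, values as JSON. send_rows: Moves the arm, as the interface text tells. Its arguments: {"type":"object","properties":{"deltas":{"type":"array"},"force":{"type":"number"}},"required":["deltas"]}

```bash
mkdir -p pics; ls; python3 - <<'E'
from rig import arm, viewer, order
import cv2
s=arm.state(); print(s)
for c in ["scene","top","wrist"]:
    im=viewer.read_camera(c); cv2.imwrite(f"pics/{c}0.png",im)
    i=viewer.camera_info(c); print(c,i)
E
```

```text
pics
{'time': 0.0, 'joint_positions': array([-1.31202183e+00,  2.38765766e-01, -1.42675755e-02,  1.31917790e+00,
        1.05337359e-05,  1.57077450e+00]), 'qvel': array([-0.00112659, -0.00040715,  0.00057732, -0.00132959,  0.0004646 ,
       -0.00102772]), 'joint_efforts': array([-1.09029646e-03, -5.38778973e+01,  3.46436656e+01,  1.83677219e-02,
       -1.39149088e-04, -1.16237405e-05]), 'ee_pos': array([ 0.13425152, -0.5071534 ,  0.25568028]), 'ee_rot': array([[-9.66698724e-01, -3.51888936e-04,  2.55916888e-01],
       [-2.55917129e-01,  1.37050294e-03, -9.66697752e-01],
       [-1.05646035e-05, -9.99998999e-01, -1.41491785e-03]]), 'wrist_force': array([ 0.06089674, -0.69297062, -0.29663089]), 'moment': array([ 0.00706387, -0.00943779,  0.0310573 ]), 'opening': 0.0853842358428815}
scene {'K': array([[369.44704718,   0.        , 321.69749348],
       [  0.        , 369.44704718, 205.18915997],
       [  0.        ,   0.        ,   1.        ]]), 'k1': -0.020920898531646193, 'R': array([[-0.01909189,  0.99981681,  0.00135767],
       [ 0.65725475,  0.01357379, -0.75354625],
       [
[... 239 characters left out ...]
,   0.        ,   1.        ]]), 'k1': -0.04739100474306498, 'R': array([[ 4.67820822e-04, -9.99965914e-01,  8.24335184e-03],
       [-9.90497841e-01, -1.59704746e-03, -1.37519001e-01],
       [ 1.37527479e-01, -8.10068795e-03, -9.90464826e-01]]), 't': array([-0.02733736,  0.49744001,  1.67009007])}
wrist {'K': array([[315.79079086,   0.        , 320.57516014],
       [  0.        , 315.79079086, 202.07474882],
       [  0.        ,   0.        ,   1.        ]]), 'k1': -0.025741964286406654, 'R': array([[ 0.25649695, -0.96654382, -0.00153287],
       [-0.92080987, -0.24484174,  0.30358145],
       [-0.29380009, -0.07645623, -0.95280426]]), 't': array([-0.52402266, -0.04018963,  0.38007766])}
```

View pics/scene0.png

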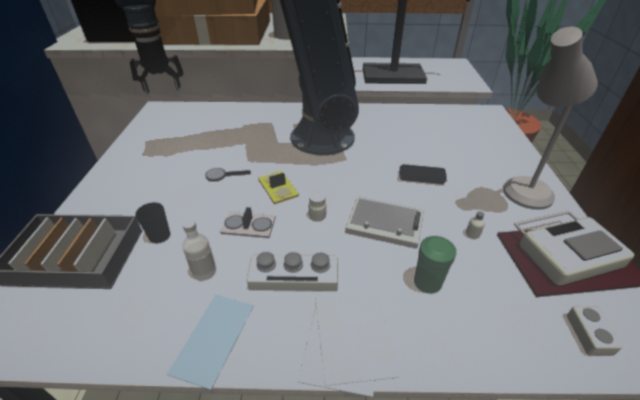

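View pics/top0.png

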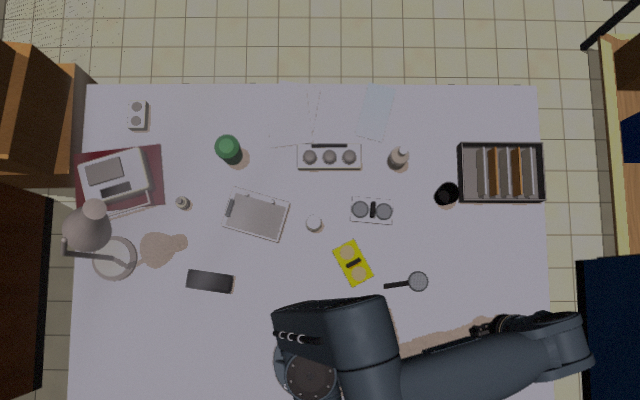

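View pics/wrist0.png

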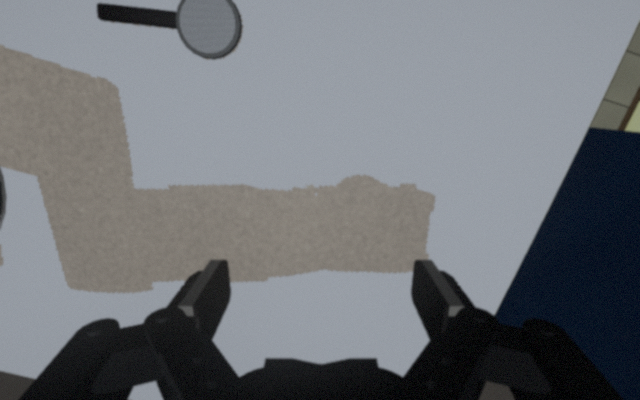

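The top view shows the bench at about (256,215) with its dark stop at the left end. The silver carrier is at (372,210), the console at (330,157), and the yellow look-alike at (353,262). I'll run the networks and take close crops next.

```bash
cat > h.py <<'E'
import numpy as np, cv2
from rig import arm, viewer, order
def info(c):
    i=viewer.camera_info(c); return i
def ray(i,u,v):
    K=i['K'];k1=i['k1']
    d=np.array([(u-K[0,2])/K[0,0],(v-K[1,2])/K[1,1]])
    p=d.copy()
    for _ in range(20): p=d/(1+k1*(p@p))
    R=i['R'];t=i['t']
    return -R.T@t, R.T@np.array([p[0],p[1],1])
def at(i,u,v,z):
    o,d=ray(i,u,v); s=(z-o[2])/d[2]; return o+s*d
def proj(i,X):
    c=i['R']@np.array(X)+i['t']; p=c[:2]/c[2]; p=p*(1+i['k1']*(p@p))
    return np.array([i['K'][0,0]*p[0]+i['K'][0,2], i['K'][1,1]*p[1]+i['K'][1,2]])
E
python3 - <<'E'
from h import *
i=info('top'); im=cv2.imread('pics/top0.png')
cv2.imwrite('pics/crop0.png',cv2.resize(im[130:290,200:420],None,fx=3.6,fy=3.6,interpolation=cv2.INTER_CUBIC))
viewer.read_camera('top')
for n,z in [('carrier_mid',.02),('bench',.024),('console',.04),('key_left',.068),('key_mid',.068),('key_right',.068),('jar_mid',.075),('magnifier_mid',.01),('bottle_mid',.17),('case_mid',.036),('shaker_mid',.135),('pen_cup_mid',.09),('drops_mid',.08)]:
    for r in viewer.recognise(n,'top')[:3]:
        b=np.array(r['bbox'])*[640,400,640,400]; c=b[:2]+b[2:]/2
        print(n,round(r['p'],2),b.round(1),at(i,*c,z).round(3))
print(arm.state()['time'])
E
```

```text
carrier_mid 0.85 [351.1 194.7  42.9  27.7] [ 0.494 -0.203  0.02 ]
carrier_mid 0.84 [332.6 240.8  41.3  46.7] [ 0.308 -0.136  0.02 ]
bench 0.96 [223.  188.1  64.4  53.3] [0.471 0.189 0.024]
console 0.69 [301.6 143.5  60.5  27.7] [ 0.664 -0.066  0.04 ]
key_left 0.61 [298.9 142.5  65.3  28.1] [ 0.66  -0.064  0.068]
key_mid 0.67 [176.2 197.3  14.3  13.2] [0.501 0.419 0.068]
key_mid 0.64 [300.  144.   59.6  24.7] [ 0.661 -0.059  0.068]
key_right 0.57 [299.4 142.8  61.9  26.6] [ 0.661 -0.06   0.068]
key_right 0.49 [217.6 186.6  72.1  56. ] [0.467 0.189 0.068]
jar_mid 0.67 [306.5 213.8  21.4  15.8] [ 0.443 -0.017  0.075]
magnifier_mid 0.6 [382.4 268.8  46.4  25.6] [ 0.251 -0.31   0.01 ]
bottle_mid 0.56 [388.1 144.5  21.4  24.8] [ 0.635 -0.27   0.17 ]
case_mid 0.97 [187.2 268.2  46.5  25.5] [0.253 0.33  0.036]
shaker_mid 0.69 [212.9 134.7  30.1  31.3] [0.664 0.266 0.135]
pen_cup_mid 0.65 [432.8 180.9  25.3  26.6] [ 0.531 -0.432  0.09 ]
drops_mid 0.6 [299.9 142.9  59.5  31.6] [ 0.65  -0.058  0.08 ]
drops_mid 0.55 [220.2 188.4  69.   55.2] [0.461 0.184 0.08 ]
drops_mid 0.48 [175.7 196.6  14.9  12.1] [0.504 0.417 0.08 ]
0.85
```

View pics/crop0.png

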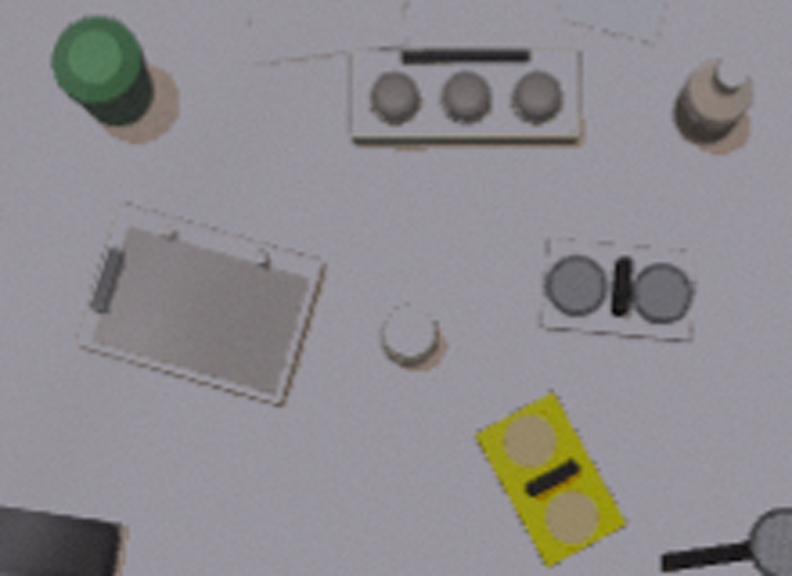

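Confirmed: the choices for the carrier are the silver plate at (372,210) and the yellow one at (353,262). I take the silver one. Next I fit coarse poses by projecting the corners.

```bash
cat >> h.py <<'E'
from scipy.optimize import least_squares
def fit(i,pts,uv,x0):
    pts=np.array(pts,float); uv=np.array(uv,float)
    def P(x):
        c,s=np.cos(x[2]),np.sin(x[2])
        return [[x[0]+c*p[0]-s*p[1],x[1]+s*p[0]+c*p[1],p[2]] for p in pts]
    f=lambda x:(np.array([proj(i,q) for q in P(x)])-uv).ravel()
    r=least_squares(f,x0,x_scale=[.01,.01,.1]); return r.x, r.fun.reshape(-1,2)
E
cat > m1.py <<'E'
from h import *
i=info('top')
g=lambda L:[((x+.5)/3.6-.5+200,(y+.5)/3.6-.5+130) for x,y in L]
print('carrier',*fit(i,[(.042,.07,.01),(.042,-.07,.01),(-.042,-.07,.01),(-.042,.07,.01),(.025,0,.05),(-.025,0,.05)],g([(547,239),(692,250),(690,340),(541,326),(624,258),(620,314)]),[.49,-.2,0]))
print('bench',*fit(i,[(.07,.1,.024),(.07,-.1,.024),(-.07,-.1,.024),(-.07,.1,.024)],g([(126,205),(325,262),(282,404),(82,347)]),[.47,.19,-.3]))
print('console',*fit(i,[(.0425,.1075,.04),(.0425,-.1075,.04),(-.0425,-.1075,.04),(-.0425,.1075,.04)],g([(349,50),(580,50),(579,138),(354,138)]),[.66,-.06,0]))
print('keys',[at(i,*q,.066).round(4) for q in g([(396,97),(467,96),(538,96)])])
E
python3 m1.py
```

```text
carrier [ 0.48968547 -0.1989413  -0.07725355] [[-0.27721427  0.16231724]
 [ 0.72323826  0.34500477]
 [-0.17764027  0.00122823]
 [-0.34467455  0.64400293]
 [-0.03309935 -0.29449001]
 [ 0.11198478 -0.83745117]]
bench [ 0.47382627  0.18602243 -0.27824162] [[-0.85311902 -0.55358879]
 [ 1.00133214 -0.1096812 ]
 [ 0.98332295  0.71151148]
 [-1.14305629 -0.09905352]]
console [ 0.66963295 -0.05642272  0.00513939] [[ 0.36286555 -0.07050415]
 [ 0.01315974 -0.21117046]
 [ 0.7044834   0.04508702]
 [-1.07549074  0.2190422 ]]
keys [array([0.6602, 0.0081, 0.066 ]), array([ 0.6613, -0.057 ,  0.066 ]), array([ 0.6615, -0.1222,  0.066 ])]
```

```bash
cat >> h.py <<'E'
def delta(p,zyaw,s=None):
    """tool-frame shift and turn (deg) to reach TCP p, tool down, tool z at yaw zyaw (deg) - from current measured pose"""
    from scipy.spatial.transform import Rotation as Ro
    s=s or arm.state(); R=np.array(s['ee_rot']); a=np.radians(zyaw)
    z=np.array([np.cos(a),np.sin(a),0]); y=np.array([0,0,-1.]); x=np.cross(y,z)
    T=np.column_stack([x,y,z])
    return (R.T@(np.array(p)-s['ee_pos'])).round(4), Ro.from_matrix(R.T@T).as_rotvec(degrees=True).round(2)
E
python3 - <<'E'
from h import *
i=info('wrist'); s=arm.state(); c=-i['R'].T@i['t']
print(np.array(s['ee_rot']).T@(c-s['ee_pos']), np.array(s['ee_rot']).T@i['R'].T)
print(delta([.45,-.19,.25],-94.4), delta([.45,-.19,.25],85.6))
E
```

```text
[-0.07740264 -0.11772758 -0.00027833] [[-5.89786052e-04  9.52801870e-01  3.03592241e-01]
 [ 3.84957196e-04 -3.03592055e-01  9.52802034e-01]
 [ 9.99999752e-01  6.78819368e-04 -1.87733576e-04]]
(array([-0.3864,  0.0063, -0.2261]), array([1.000e-02, 1.923e+01, 0.000e+00])) (array([-0.3864,  0.0063, -0.2261]), array([ 0.0000e+00, -1.6077e+02, -1.0000e-02]))
```

```bash
python3 - <<'E'
from h import *
print(delta([.51,-.19,.25],-94.4))
E
```

```text
(array([-0.4444,  0.0063, -0.2107]), array([1.000e-02, 1.923e+01, 0.000e+00]))
```

>>> send_rows(deltas=[[[-0.222,0.003,-0.105,0,10,0,0.085],[-0.444,0.006,-0.211,0,19.2,0,0.085],[-0.444,0.006,-0.211,0,19.2,0,0.085],[-0.444,0.006,-0.211,0,19.2,0,0.085],[-0.444,0.006,-0.211,0,19.2,0,0.085],[-0.444,0.006,-0.211,0,19.2,0,0.085],[-0.444,0.006,-0.211,0,19.2,0,0.085],[-0.444,0.006,-0.211,0,19.2,0,0.085],[-0.444,0.006,-0.211,0,19.2,0,0.085],[-0.444,0.006,-0.211,0,19.2,0,0.085]]])

```text
time: 1.85
ee_pos: [0.5104, -0.1887, 0.2505]
ee_rot: [[-0.997, 0.0, -0.076], [0.076, -0.0, -0.997], [-0.0, -1.0, 0.0]]
wrist_force: [0.6, -2.0, -1.1]
opening: 0.0852
```

>>> send_rows(deltas=[[[0,0,0,0,0,0,0.085],[0,0,0,0,0,0,0.085],[0,0,0,0,0,0,0.085],[0,0,0,0,0,0,0.085]]])

```text
time: 2.25
ee_pos: [0.5082, -0.1912, 0.2505]
ee_rot: [[-0.997, -0.0, -0.078], [0.078, -0.0, -0.997], [0.0, -1.0, 0.0]]
wrist_force: [-0.1, -1.1, 0.0]
opening: 0.0848
```

```bash
python3 - <<'E'
from h import *
s=arm.state(); i=info('wrist'); im=viewer.read_camera('wrist'); cv2.imwrite('pics/w1.png',im)
import pickle; pickle.dump(i,open('w1.pkl','wb'))
print(s['ee_pos'],s['time'],s['qvel'].round(3),s['wrist_force'])
E
```

```text
[ 0.50815865 -0.19123686  0.25047729] 2.25 [-0.006 -0.001 -0.    -0.001 -0.001  0.003] [-1.46626145e-01 -1.12602679e+00  5.18526846e-04]
```

View pics/w1.png

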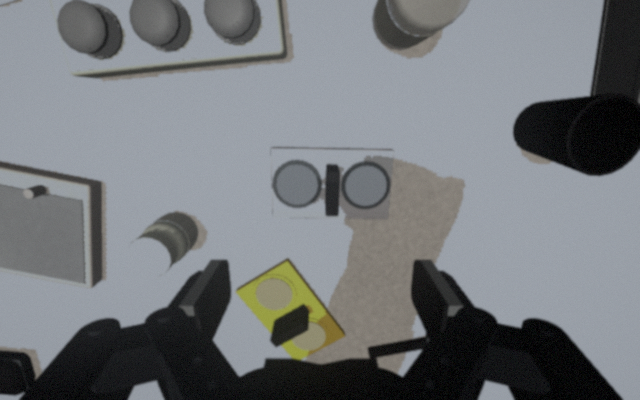

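```bash
python3 - <<'E'
import cv2
im=cv2.imread('pics/w1.png')
a=cv2.resize(im[135:235,255:410],None,fx=5,fy=5,interpolation=cv2.INTER_CUBIC)
a=cv2.createCLAHE(3).apply(cv2.cvtColor(a,cv2.COLOR_BGR2GRAY)); cv2.imwrite('pics/w1c.png',a)
E
```

```text
(no output)
```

View pics/w1c.png

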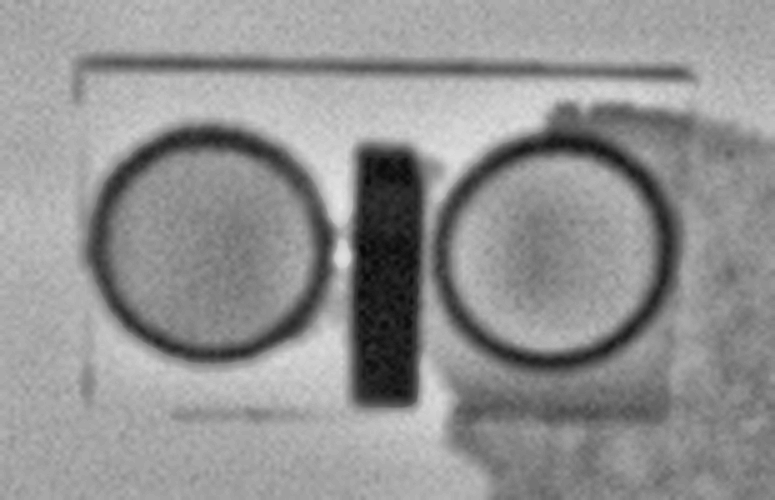

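```bash
python3 - <<'E'
from h import *
import pickle
i=pickle.load(open('w1.pkl','rb'))
g=lambda L:[((x+.5)/5-.5+255,(y+.5)/5-.5+135) for x,y in L]
r=fit(i,[(.042,.07,.01),(.042,-.07,.01),(-.042,-.07,.01),(-.042,.07,.01),(-.025,0.0,.05)],g([(85,74),(690,79),(670,413),(88,408),(385,404)]),[.49,-.2,0])
print(r)
L=[at(i,*q,.01) for q in g([(212,242),(558,248)])]; print(L,(L[0]+L[1])/2, np.arctan2(*(-(L[0]-L[1])[:2]*[1,-1]))) 
E
```

```text
(array([ 0.49213853, -0.2022129 , -0.08772817]), array([[-1.56235477, -1.68299963],
       [ 1.16846895, -1.34557579],
       [-0.37766324,  1.36954458],
       [ 0.45657798,  1.23304982],
       [ 0.3063438 ,  0.8827098 ]]))
[array([ 0.49685923, -0.1624741 ,  0.01      ]), array([ 0.48918375, -0.24305328,  0.01      ])] [ 0.49302149 -0.20276369  0.01      ] -0.09496735028062718
```

```bash
python3 - <<'E'
from h import *
print(delta([.50,.17,.25],-106))
E
```

```text
(array([ 0.0364,  0.0005, -0.3596]), array([-0.000e+00,  1.152e+01, -1.000e-02]))
```

>>> send_rows(deltas=[[[0.018,0,-0.18,0,6,0,0.085],[0.036,0,-0.36,0,11.5,0,0.085],[0.036,0,-0.36,0,11.5,0,0.085],[0.036,0,-0.36,0,11.5,0,0.085],[0.036,0,-0.36,0,11.5,0,0.085],[0.036,0,-0.36,0,11.5,0,0.085],[0.036,0,-0.36,0,11.5,0,0.085],[0.036,0,-0.36,0,11.5,0,0.085],[0.036,0,-0.36,0,11.5,0,0.085],[0.036,0,-0.36,0,11.5,0,0.085]]])

```text
time: 3.3
ee_pos: [0.456, -0.0877, 0.2503]
ee_rot: [[-0.977, 0.007, -0.211], [0.212, 0.039, -0.977], [0.001, -0.999, -0.04]]
wrist_force: [0.1, -0.2, -0.2]
opening: 0.0851
```

>>> send_rows(deltas=[[[0,0,0,0,0,0,0.085],[0,0,0,0,0,0,0.085],[0,0,0,0,0,0,0.085]]])

```text
time: 3.6
ee_pos: [0.4564, -0.0875, 0.2503]
ee_rot: [[-0.977, 0.007, -0.211], [0.211, 0.039, -0.977], [0.001, -0.999, -0.04]]
wrist_force: [0.3, -1.0, 0.4]
opening: 0.0851
```

```bash
python3 - <<'E'
from h import *
s=arm.state(); i=info('wrist'); im=viewer.read_camera('wrist'); cv2.imwrite('pics/w2.png',im)
import pickle; pickle.dump(i,open('w2.pkl','wb'))
print(s['ee_pos'],s['time'],s['qvel'].round(3),s['wrist_force'])
E
```

```text
[ 0.45641219 -0.08752424  0.25027635] 3.6 [-0.001  0.002 -0.     0.002  0.001 -0.001] [ 0.26849947 -0.99332563  0.37584382]
```

View pics/w2.png

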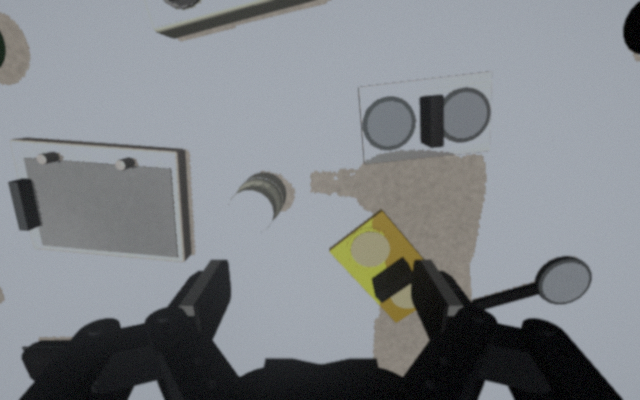

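The view shows the bench at the left (15–190, 140–262), its stop dark at the left end and its dowels at (48,158) and (125,163). The arm stopped short of the target, so I'll check which joint is at its limit.

```bash
python3 - <<'E'
from h import *
s=arm.state(); print(s['joint_positions'].round(3))
E
```

```text
[-0.214  0.138 -0.157  1.277  0.04   3.141]
```

```bash
python3 - <<'E'
from h import *
print(delta([.43,.05,.26],-17))
E
```

```text
(array([ 0.0549, -0.0045, -0.1291]), array([  1.91, -85.18,  -1.64]))
```

>>> send_rows(deltas=[[[0.055,-0.005,-0.129,0.2,-8.5,-0.2,0.085],[0.055,-0.005,-0.129,0.4,-17,-0.3,0.085],[0.055,-0.005,-0.129,0.6,-25.5,-0.5,0.085],[0.055,-0.005,-0.129,0.8,-34,-0.7,0.085],[0.055,-0.005,-0.129,1,-42.5,-0.8,0.085],[0.055,-0.005,-0.129,1.2,-51,-1,0.085],[0.055,-0.005,-0.129,1.4,-59.5,-1.1,0.085],[0.055,-0.005,-0.129,1.6,-68,-1.3,0.085],[0.055,-0.005,-0.129,1.8,-76.5,-1.5,0.085],[0.055,-0.005,-0.129,1.9,-85,-1.6,0.085]]])

```text
time: 4.65
ee_pos: [0.4298, 0.05, 0.2605]
ee_rot: [[-0.289, 0.0, 0.957], [-0.957, 0.0, -0.289], [-0.0, -1.0, 0.0]]
wrist_force: [-0.5, 0.0, 0.3]
opening: 0.0849
```

```bash
python3 - <<'E'
from h import *
print(delta([.45,.17,.26],67), arm.state()['joint_positions'].round(2))
E
```

```text
(array([-0.1207,  0.0005, -0.0154]), array([-4.000e-02, -8.382e+01, -0.000e+00])) [ 0.12  0.08 -0.2   1.29  0.    1.98]
```

>>> send_rows(deltas=[[[-0.04,0,-0.005,0,-8.5,0,0.085],[-0.08,0,-0.01,0,-17,0,0.085],[-0.121,0,-0.015,0,-25.5,0,0.085],[-0.121,0,-0.015,0,-34,0,0.085],[-0.121,0,-0.015,0,-42.5,0,0.085],[-0.121,0,-0.015,0,-51,0,0.085],[-0.121,0,-0.015,0,-59.5,0,0.085],[-0.121,0,-0.015,0,-68,0,0.085],[-0.121,0,-0.015,0,-76.5,0,0.085],[-0.121,0,-0.015,0,-85,0,0.085]]])

```text
time: 5.65
ee_pos: [0.4512, 0.17, 0.2605]
ee_rot: [[0.928, 0.0, 0.372], [-0.372, 0.0, 0.928], [0.0, -1.0, 0.0]]
wrist_force: [1.1, -0.0, -0.0]
opening: 0.0851
```

>>> send_rows(deltas=[[[0,0,0,0,-6,0,0.085],[0,0,0,0,-6,0,0.085],[0,0,0,0,-6,0,0.085]]])

```text
time: 5.95
ee_pos: [0.4511, 0.17, 0.2605]
ee_rot: [[0.96, 0.0, 0.282], [-0.282, 0.0, 0.96], [0.0, -1.0, 0.0]]
wrist_force: [-0.2, 0.3, 0.8]
opening: 0.0848
```

```bash
python3 - <<'E'
from h import *
s=arm.state(); i=info('wrist'); im=viewer.read_camera('wrist'); cv2.imwrite('pics/w3.png',im)
import pickle; pickle.dump(i,open('w3.pkl','wb'))
print(s['ee_pos'],s['time'],s['qvel'].round(3),s['wrist_force'],s['joint_positions'].round(2))
E
```

```text
[0.45111638 0.16997228 0.26054013] 5.95 [ 0.001 -0.001 -0.002  0.001 -0.001  0.003] [-0.23202772  0.34887475  0.76640095] [ 0.36  0.16 -0.1   1.31  0.    0.65]
```

View pics/w3.png

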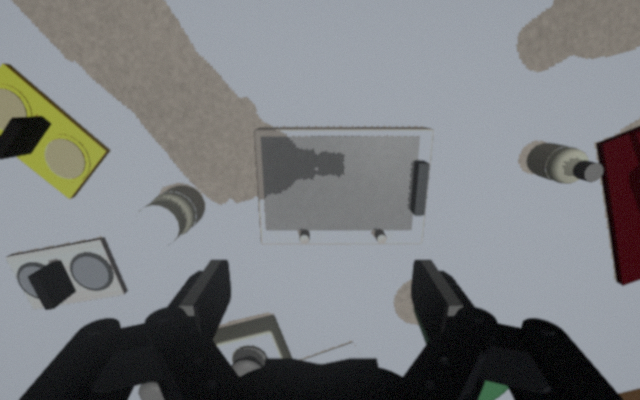

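```bash
python3 - <<'E'
import cv2
im=cv2.imread('pics/w3.png')
a=cv2.resize(im[115:255,245:445],None,fx=4,fy=4,interpolation=cv2.INTER_CUBIC)
a=cv2.createCLAHE(3).apply(cv2.cvtColor(a,cv2.COLOR_BGR2GRAY)); cv2.imwrite('pics/w3c.png',a)
E
```

```text
(no output)
```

View pics/w3c.png

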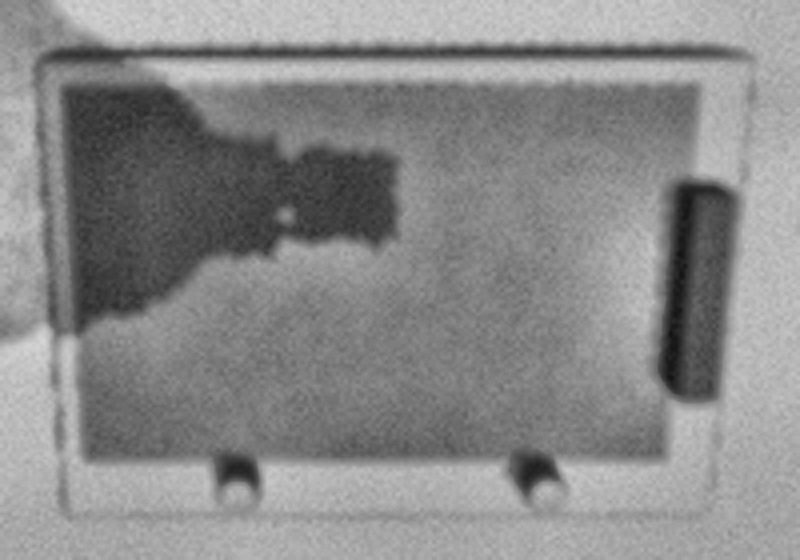

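```bash
python3 - <<'E'
from h import *
import pickle
i=pickle.load(open('w3.pkl','rb'))
g=lambda L:[((x+.5)/4-.5+245,(y+.5)/4-.5+115) for x,y in L]
P=[(-.07,-.1,.024),(-.07,.1,.024),(.07,.1,.024),(.07,-.1,.024),(-.035,.08,.043),(-.035,.092,.043),(.025,.092,.043),(.025,.08,.043),(.054,-.045,.043),(.054,.045,.043)]
U=g([(45,57),(752,62),(712,513),(66,513),(697,187),(737,190),(718,400),(682,395),(238,492),(547,494)])
a,r=fit(i,P,U,[.47,.19,-.28]); print(a,r.round(2))
a,r=fit(i,P[4:],U[4:],[.47,.19,-.28]); print(a,r.round(2))
c,s_=np.cos(a[2]),np.sin(a[2]);print('home',a[0]+c*.006-s_*.01,a[1]+s_*.006+c*.01)
print(delta([.4925,-.2022,.25],85))
E
```

```text
[ 0.47664235  0.18984643 -0.28365347] [[-2.95 -1.25]
 [ 2.22 -2.59]
 [ 0.    0.79]
 [-0.7   1.13]
 [ 0.17  0.8 ]
 [ 1.26  0.06]
 [ 0.54  0.04]
 [-1.    1.31]
 [-0.02  0.82]
 [ 0.41  0.16]]
[ 0.47604431  0.18967904 -0.28224586] [[-0.13  0.21]
 [ 0.98 -0.54]
 [ 0.34 -0.51]
 [-1.21  0.78]
 [-0.25  0.45]
 [ 0.23 -0.31]]
home 0.48459203419590885 0.19761228637302822
(array([ 0.1445,  0.0104, -0.3455]), array([ -0.03, -11.35,   0.02]))
```

>>> send_rows(deltas=[[[0.036,0.01,-0.086,0,-4,0,0.085],[0.072,0.01,-0.172,0,-8,0,0.085],[0.108,0.01,-0.258,0,-11.4,0,0.085],[0.1445,0.01,-0.3455,0,-11.4,0,0.085],[0.1445,0.01,-0.3455,0,-11.4,0,0.085],[0.1445,0.01,-0.3455,0,-11.4,0,0.085],[0.1445,0.01,-0.3455,0,-11.4,0,0.085],[0.1445,0.01,-0.3455,0,-11.4,0,0.085],[0.1445,0.01,-0.3455,0,-11.4,0,0.085],[0.1445,0.01,-0.3455,0,-11.4,0,0.085]]])

```text
time: 7.0
ee_pos: [0.4934, -0.2025, 0.2501]
ee_rot: [[0.996, -0.0, 0.086], [-0.086, 0.001, 0.996], [-0.0, -1.0, 0.001]]
wrist_force: [-0.4, 0.4, -0.5]
opening: 0.0851
```

>>> send_rows(deltas=[[[0,0,0,0,0,0,0.085],[0,0,0,0,0,0,0.085]]])

```text
time: 7.2
ee_pos: [0.4936, -0.201, 0.2507]
ee_rot: [[0.997, 0.001, 0.082], [-0.082, 0.0, 0.997], [0.001, -1.0, 0.001]]
wrist_force: [-0.1, 0.2, 0.1]
opening: 0.085
```

```bash
python3 - <<'E'
from h import *
s=arm.state(); i=info('wrist'); im=viewer.read_camera('wrist'); cv2.imwrite('pics/w4.png',im)
import pickle; pickle.dump(i,open('w4.pkl','wb'))
print(s['ee_pos'],s['time'],s['joint_positions'].round(2),arm.tip_extent)
print(delta([.4925,-.2022,.041],85))
for X in [(.4925,-.2022,.05)]: print(proj(i,X))
E
```

```text
[ 0.49360765 -0.20102382  0.25065189] 7.2 [-0.39  0.25 -0.01  1.31  0.   -0.3 ] 0.025
(array([-0.0012,  0.2097, -0.0013]), array([-0.02,  0.29,  0.04]))
[318.89947541 179.55808183]
```

View pics/w4.png

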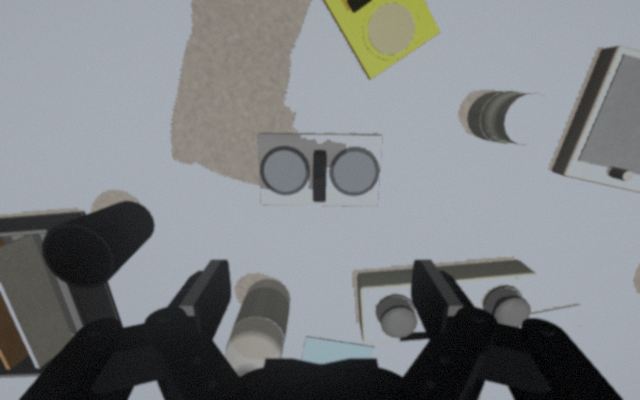

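>>> send_rows(deltas=[[[-0.001,0.045,-0.001,0,0.3,0,0.085],[-0.001,0.09,-0.001,0,0.3,0,0.085],[-0.001,0.135,-0.001,0,0.3,0,0.085],[-0.001,0.17,-0.001,0,0.3,0,0.085],[-0.001,0.195,-0.001,0,0.3,0,0.085],[-0.001,0.209,-0.001,0,0.3,0,0.085],[-0.001,0.209,-0.001,0,0.3,0,0.085],[-0.001,0.209,-0.001,0,0.3,0,0.085]]])

```text
time: 8.05
ee_pos: [0.4929, -0.2025, 0.0419]
ee_rot: [[0.996, 0.001, 0.088], [-0.088, 0.0, 0.996], [0.001, -1.0, 0.0]]
wrist_force: [0.6, 0.2, 0.7]
opening: 0.0854
```

>>> send_rows(deltas=[[[0,0,0,0,0,0,0.005],[0,0,0,0,0,0,0.005],[0,0,0,0,0,0,0.005],[0,0,0,0,0,0,0.005],[0,0,0,0,0,0,0.005],[0,0,0,0,0,0,0.005],[0,0,0,0,0,0,0.005],[0,0,0,0,0,0,0.005]]], force=40)

```text
time: 8.85
ee_pos: [0.4927, -0.2029, 0.0418]
ee_rot: [[0.996, 0.001, 0.088], [-0.088, 0.001, 0.996], [0.001, -1.0, 0.001]]
wrist_force: [-1.0, 1.7, 5.2]
opening: 0.0133
```

```bash
python3 - <<'E'
from h import *
im=viewer.read_camera('wrist'); cv2.imwrite('pics/w5.png',im)
s=arm.state();print(s['ee_pos'],s['opening'],s['wrist_force'],s['ee_rot'])
E
```

```text
[ 0.49275939 -0.20293998  0.0418428 ] 0.013430191683536603 [-2.00038216  1.69932407  5.29515411] [[ 9.96076599e-01  1.00904292e-03  8.84894986e-02]
 [-8.84900445e-02  5.09720163e-04  9.96076931e-01]
 [ 9.59979489e-04 -9.99999361e-01  5.97010579e-04]]
```

View pics/w5.png

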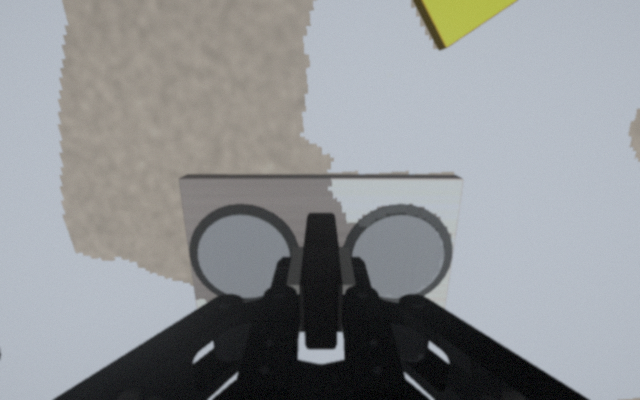

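>>> send_rows(deltas=[[[0,-0.02,0,0,0,0,0.005],[0,-0.05,0,0,0,0,0.005],[0,-0.09,0,0,0,0,0.005],[0,-0.13,0,0,0,0,0.005],[0,-0.15,0,0,0,0,0.005],[0,-0.15,0,0,0,0,0.005],[0,-0.15,0,0,0,0,0.005]]])

```text
time: 9.6
ee_pos: [0.492, -0.2029, 0.1903]
ee_rot: [[0.996, -0.001, 0.089], [-0.089, 0.001, 0.996], [-0.001, -1.0, 0.001]]
wrist_force: [0.3, -0.4, -6.3]
opening: 0.0135
```

```bash
python3 - <<'E'
from h import *
im=viewer.read_camera('wrist'); cv2.imwrite('pics/w6.png',im)
s=arm.state();print(s['ee_pos'],s['opening'],s['wrist_force'],s['moment'])
a=np.radians(-16.2)
c,q=np.cos(a),np.sin(a)
for off in [(-.006,-.006)]:
  x,y=.006+off[0],.010+off[1]
  print(delta([.476+c*x-q*y,.1897+q*x+c*y,.19],73.8))
E
```

```text
[ 0.49156777 -0.20270653  0.18961391] 0.013622875173738004 [-0.83487968  0.1919465  -5.38001256] [ 0.00177337  0.02772121 -0.04367599]
(array([-4.950e-02,  2.000e-04,  3.934e-01]), array([-0.06, 11.11, -0.14]))
```

View pics/w6.png

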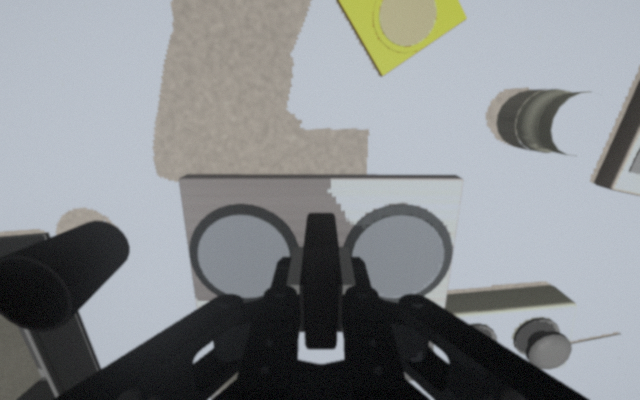

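```bash
python3 - <<'E'
from h import *
print(delta([.4741,.1903,.19],73.8))
E
```

```text
(array([-5.220e-02,  2.000e-04,  3.899e-01]), array([-0.06, 11.11, -0.14]))
```

>>> send_rows(deltas=[[[-0.006,0,0.04,0,1,0,0.005],[-0.012,0,0.09,0,3,0,0.005],[-0.019,0,0.14,0,5,0,0.005],[-0.025,0,0.19,0,7,0,0.005],[-0.032,0,0.24,0,9,0,0.005],[-0.039,0,0.29,0,11.1,0,0.005],[-0.045,0,0.335,0,11.1,0,0.005],[-0.05,0,0.37,0,11.1,0,0.005],[-0.052,0,0.39,0,11.1,0,0.005],[-0.052,0,0.39,0,11.1,0,0.005]]])

```text
time: 10.65
ee_pos: [0.4741, 0.1922, 0.1893]
ee_rot: [[0.961, -0.003, 0.275], [-0.275, -0.0, 0.961], [-0.003, -1.0, -0.001]]
wrist_force: [-0.1, 0.2, -5.3]
opening: 0.0135
```

>>> send_rows(deltas=[[[0,0.02,0,0,0,0,0.005],[0,0.05,0,0,0,0,0.005],[0,0.075,0,0,0,0,0.005],[0,0.075,0,0,0,0,0.005]]])

```text
time: 11.05
ee_pos: [0.4722, 0.1882, 0.1123]
ee_rot: [[0.96, -0.008, 0.279], [-0.279, -0.003, 0.96], [-0.006, -1.0, -0.005]]
wrist_force: [-0.1, -0.0, -4.8]
opening: 0.0134
```

```bash
python3 - <<'E'
from h import *
im=viewer.read_camera('wrist'); cv2.imwrite('pics/w7.png',im)
i=info('wrist')
im=viewer.read_camera('top'); cv2.imwrite('pics/t7.png',cv2.resize(im[160:280,190:330],None,fx=5,fy=5,interpolation=cv2.INTER_CUBIC))
s=arm.state();print(s['ee_pos'],s['opening'],s['wrist_force'],s['time'])
print(delta([.4741,.1903,.073],73.8))
E
```

```text
[0.47463651 0.18923295 0.11593335] 0.013486753798154501 [-0.0318318   0.34679327 -4.79636892] 11.15
(array([-0.0007,  0.0429,  0.0009]), array([ 0.07, -0.01, -0.1 ]))
```

View pics/w7.png

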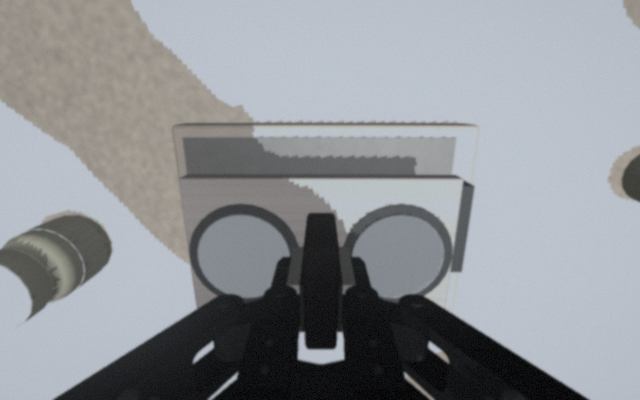

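View pics/t7.png

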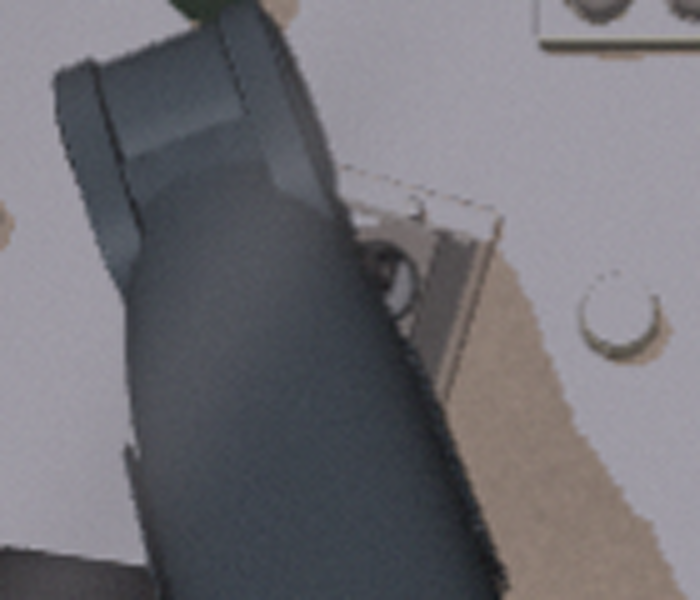

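>>> send_rows(deltas=[[[-0.001,0.015,0.001,0,0,0,0.005],[-0.001,0.03,0.001,0,0,0,0.005],[-0.001,0.041,0.001,0,0,0,0.005],[-0.001,0.044,0.001,0,0,0,0.005],[-0.001,0.047,0.001,0,0,0,0.005],[-0.001,0.047,0.001,0,0,0,0.005]]])

```text
time: 11.75
ee_pos: [0.4749, 0.1914, 0.0699]
ee_rot: [[0.96, 0.001, 0.279], [-0.279, 0.001, 0.96], [0.001, -1.0, 0.001]]
wrist_force: [-0.0, 0.7, -5.0]
opening: 0.0136
```

```bash
python3 - <<'E'
from h import *
im=viewer.read_camera('wrist'); cv2.imwrite('pics/w8.png',im)
s=arm.state();print(s['ee_pos'],s['opening'],s['wrist_force'],s['time'])
E
```

```text
[0.47496607 0.19142638 0.07010371] 0.013238408623348333 [ 0.38570494 -0.22264349 -4.79866676] 11.8
```

View pics/w8.png

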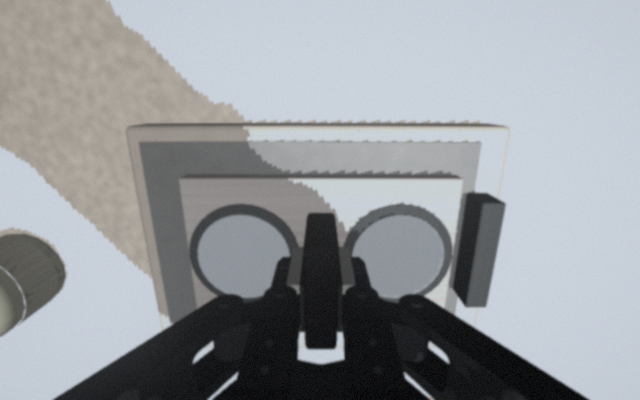

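>>> send_rows(deltas=[[[0,0.002,0,0,0,0,0.005],[0,0.003,0,0,0,0,0.005],[0,0.004,0,0,0,0,0.005],[0,0.004,0,0,0,0,0.005]]])

```text
time: 12.2
ee_pos: [0.4747, 0.1914, 0.0659]
ee_rot: [[0.96, 0.001, 0.279], [-0.279, 0.001, 0.96], [0.001, -1.0, 0.001]]
wrist_force: [-0.0, -0.9, -1.0]
opening: 0.0137
```

```bash
python3 - <<'E'
from h import *
s=arm.state();print(s['ee_pos'],s['opening'],s['wrist_force'],s['time'])
E
```

```text
[0.47470622 0.19136935 0.06585894] 0.01366267320957626 [-0.00226467 -0.91640881 -0.98769016] 12.2
```

>>> send_rows(deltas=[[[0.001,0.0005,0,0,0,0,0.005],[0.002,0.0005,0,0,0,0,0.005],[0.003,0.0005,0,0,0,0,0.005],[0.004,0.0005,0,0,0,0,0.005],[0.005,0.0005,0,0,0,0,0.005],[0.005,0.0005,0,0,0,0,0.005]]], force=25)

```text
time: 12.8
ee_pos: [0.4777, 0.1905, 0.0659]
ee_rot: [[0.961, -0.002, 0.278], [-0.278, 0.002, 0.961], [-0.003, -1.0, 0.001]]
wrist_force: [-11.7, 3.2, 12.5]
opening: 0.0132
```

>>> send_rows(deltas=[[[0.001,0,0,0,0,0,0.005],[0.002,0,0,0,0,0,0.005],[0.002,0,0,0,0,0,0.005]]])

```text
time: 13.1
ee_pos: [0.4797, 0.1899, 0.0658]
ee_rot: [[0.961, -0.002, 0.278], [-0.278, 0.002, 0.961], [-0.003, -1.0, 0.001]]
wrist_force: [-10.9, 2.7, 12.2]
opening: 0.0133
```

>>> send_rows(deltas=[[[0.001,0,0,0,0,0,0.005],[0.001,0,0,0,0,0,0.005]]])

```text
time: 13.3
ee_pos: [0.4805, 0.1897, 0.0659]
ee_rot: [[0.961, -0.002, 0.278], [-0.278, 0.002, 0.961], [-0.003, -1.0, 0.001]]
wrist_force: [-12.8, 3.2, 13.1]
opening: 0.0131
```

>>> send_rows(deltas=[[[0,-0.0005,0,0,0,0,0.005],[0,-0.001,0,0,0,0,0.005]]])

```text
time: 13.5
ee_pos: [0.4824, 0.1892, 0.0662]
ee_rot: [[0.96, 0.001, 0.279], [-0.279, 0.0, 0.96], [0.001, -1.0, 0.001]]
wrist_force: [1.2, 0.5, -4.8]
opening: 0.0137
```

```bash
python3 - <<'E'
from h import *
im=viewer.read_camera('wrist'); cv2.imwrite('pics/w9.png',im)
s=arm.state();print(s['ee_pos'],s['opening'],s['wrist_force'],s['time'])
E
```

```text
[0.48254822 0.1891275  0.06618292] 0.013411461199973992 [-0.12246915  0.39628756 -4.45891153] 13.55
```

View pics/w9.png

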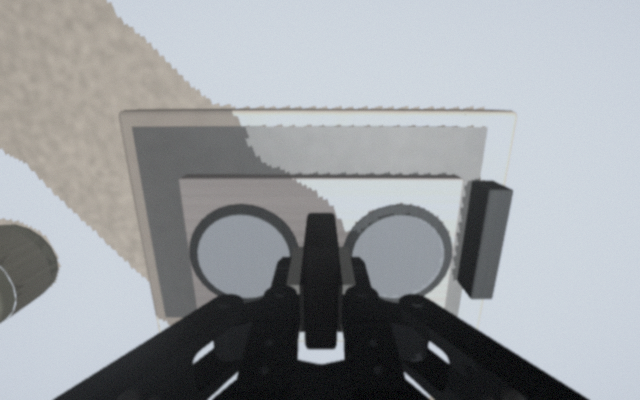

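>>> send_rows(deltas=[[[0.001,0,0,0,0,0,0.005],[0.001,0,0,0,0,0,0.005],[0.002,0,0,0,0,0,0.005],[0.002,0,0,0,0,0,0.005]]])

```text
time: 13.95
ee_pos: [0.4843, 0.1884, 0.066]
ee_rot: [[0.96, 0.0, 0.279], [-0.279, 0.0, 0.96], [0.0, -1.0, 0.0]]
wrist_force: [-0.2, 0.1, -4.7]
opening: 0.0135
```

>>> send_rows(deltas=[[[0.001,0,0,0,0,0,0.005],[0.001,0,0,0,0,0,0.005],[0.002,0,0,0,0,0,0.005],[0.002,0,0,0,0,0,0.005]]])

```text
time: 14.35
ee_pos: [0.4847, 0.1882, 0.066]
ee_rot: [[0.961, -0.002, 0.278], [-0.278, 0.001, 0.961], [-0.003, -1.0, 0.001]]
wrist_force: [-8.3, 2.6, -0.4]
opening: 0.0137
```

>>> send_rows(deltas=[[[0,0,0.001,0,0,0,0.005],[0,0,0.002,0,0,0,0.005],[0,0,0.003,0,0,0,0.005],[0,0,0.004,0,0,0,0.005],[0,0,0.005,0,0,0,0.005],[0,0,0.006,0,0,0,0.005],[0,0,0.006,0,0,0,0.005]]])

```text
time: 15.05
ee_pos: [0.4856, 0.1919, 0.066]
ee_rot: [[0.96, -0.003, 0.279], [-0.279, -0.003, 0.96], [-0.002, -1.0, -0.004]]
wrist_force: [-9.2, -9.1, 5.9]
opening: 0.0134
```

>>> send_rows(deltas=[[[0,0,0.001,0,0,0,0.005],[0,0,0.002,0,0,0,0.005],[0,0,0.002,0,0,0,0.005]]])

```text
time: 15.35
ee_pos: [0.4861, 0.1938, 0.066]
ee_rot: [[0.96, -0.003, 0.279], [-0.279, -0.003, 0.96], [-0.002, -1.0, -0.004]]
wrist_force: [-9.6, -9.3, 5.8]
opening: 0.0133
```

>>> send_rows(deltas=[[[0,0,0.001,0,0,0,0.005],[0,0,0.002,0,0,0,0.005],[0,0,0.002,0,0,0,0.005]]])

```text
time: 15.65
ee_pos: [0.4867, 0.1957, 0.066]
ee_rot: [[0.96, -0.003, 0.279], [-0.28, -0.003, 0.96], [-0.002, -1.0, -0.004]]
wrist_force: [-10.7, -9.1, 6.3]
opening: 0.0134
```

>>> send_rows(deltas=[[[0,0,0.001,0,0,0,0.005],[0,0,0.002,0,0,0,0.005],[0,0,0.002,0,0,0,0.005]]])

```text
time: 15.95
ee_pos: [0.487, 0.1967, 0.0661]
ee_rot: [[0.96, -0.003, 0.28], [-0.28, -0.005, 0.96], [-0.002, -1.0, -0.006]]
wrist_force: [-11.7, -13.4, 9.4]
opening: 0.0135
```

```bash
python3 - <<'E'
from h import *
im=viewer.read_camera('wrist'); cv2.imwrite('pics/w10.png',im)
s=arm.state();print(s['ee_pos'],s['opening'],s['wrist_force'],s['moment'],s['time'])
E
```

```text
[0.4870246  0.19667907 0.06604656] 0.013376153439630329 [-11.09213373 -13.67084218   8.09351921] [-2.31922581  1.80998339  0.01376679] 16.0
```

View pics/w10.png

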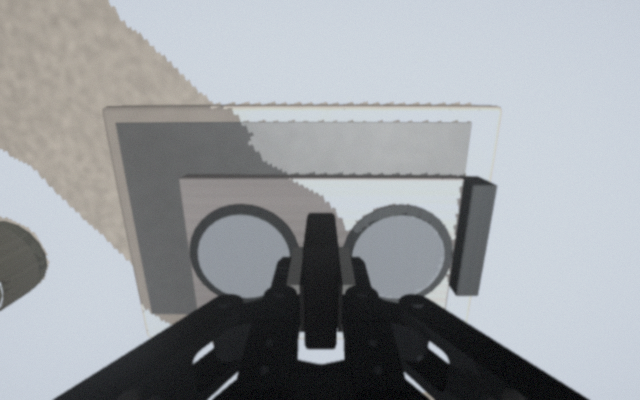

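>>> send_rows(deltas=[[[0.0005,0,0.0005,0,0,0,0.005],[0.001,0,0.001,0,0,0,0.005],[0.001,0,0.001,0,0,0,0.005]]])

```text
time: 16.3
ee_pos: [0.4871, 0.1967, 0.066]
ee_rot: [[0.96, -0.005, 0.28], [-0.28, -0.006, 0.96], [-0.004, -1.0, -0.007]]
wrist_force: [-15.5, -16.9, 13.6]
opening: 0.0134
```

>>> send_rows(deltas=[[[0,0,0,0,0,0,0.02],[0,0,0,0,0,0,0.025],[0,0,0,0,0,0,0.03],[0,0,0,0,0,0,0.03],[0,0,0,0,0,0,0.03]]])

```text
time: 16.8
ee_pos: [0.4912, 0.2004, 0.0663]
ee_rot: [[0.96, 0.001, 0.279], [-0.279, 0.001, 0.96], [0.001, -1.0, 0.001]]
wrist_force: [-0.1, -0.8, -0.1]
opening: 0.03
```

```bash
python3 - <<'E'
from h import *
im=viewer.read_camera('wrist'); cv2.imwrite('pics/w11.png',im)
s=arm.state();print(s['ee_pos'],s['opening'],s['wrist_force'],s['moment'],s['time'])
E
```

```text
[0.49104044 0.20038392 0.06622549] 0.02998036909294396 [-0.15473963  0.50869628 -0.18291521] [-0.01564789  0.01970349 -0.02229844] 16.85
```

View pics/w11.png

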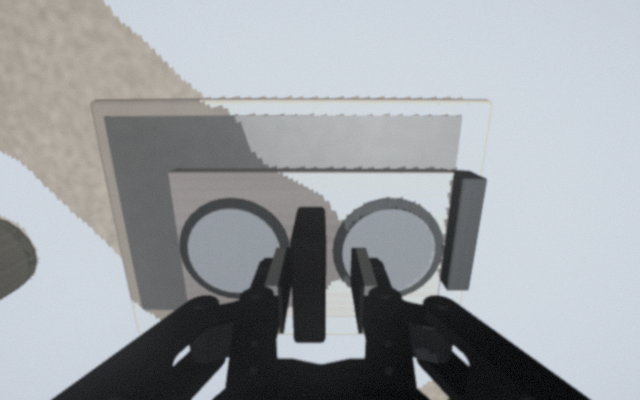

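>>> send_rows(deltas=[[[0,-0.01,0,0,0,0,0.04],[0,-0.04,0,0,0,0,0.05],[0,-0.08,0,0,0,0,0.06],[-0.01,-0.12,0,0,0,0,0.06],[-0.02,-0.16,0,0,0,0,0.06],[-0.03,-0.16,0,0,0,0,0.06],[-0.03,-0.16,0,0,0,0,0.06],[-0.03,-0.16,0,0,0,0,0.06]]])

```text
time: 17.65
ee_pos: [0.4616, 0.2084, 0.2258]
ee_rot: [[0.961, 0.0, 0.278], [-0.278, 0.0, 0.961], [-0.0, -1.0, 0.0]]
wrist_force: [0.2, -1.2, -1.0]
opening: 0.0599
```

```bash
python3 - <<'E'
from h import *
import pickle
i=info('wrist');pickle.dump(i,open('w12.pkl','wb'))
im=viewer.read_camera('wrist'); cv2.imwrite('pics/w12.png',im)
im=im[100:260,220:440]
s=arm.state();print(s['ee_pos'],s['opening'],s['wrist_force'],s['time'])
a=cv2.resize(im,None,fx=3.6,fy=3.6,interpolation=cv2.INTER_CUBIC)
a=cv2.createCLAHE(3).apply(cv2.cvtColor(a,cv2.COLOR_BGR2GRAY)); cv2.imwrite('pics/w12c.png',a)
E
```

```text
[0.46161403 0.20826724 0.22533612] 0.059893269299917694 [-0.57316472  0.23916133  0.4147702 ] 17.7
```

View pics/w12c.png

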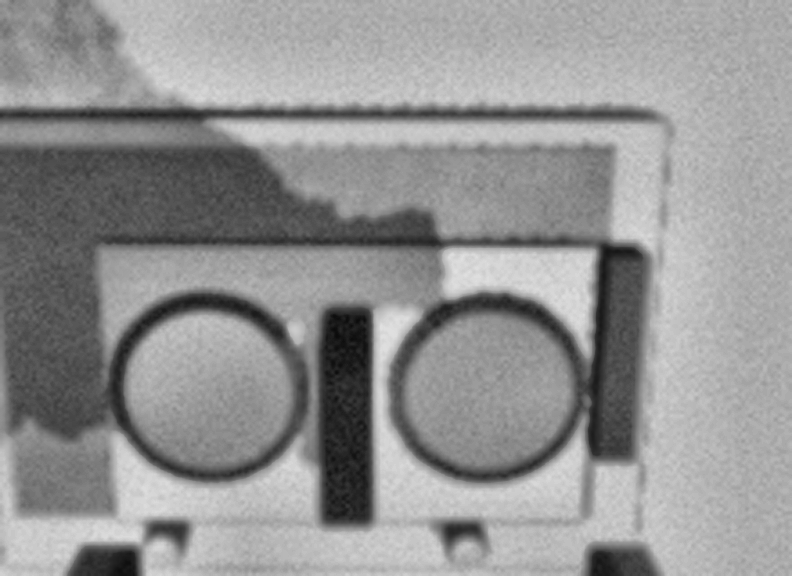

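View pics/w12.png

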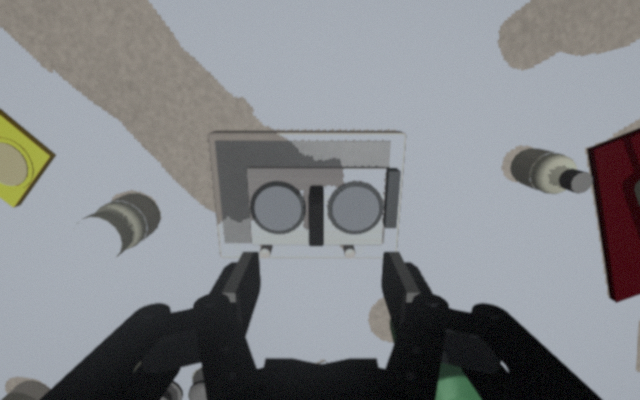

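```bash
python3 - <<'E'
from h import *
import pickle
i=pickle.load(open('w12.pkl','rb'))
g=lambda L:[((x+.5)/3.6-.5+220,(y+.5)/3.6-.5+100) for x,y in L]
a,r=fit(i,[(-.042,-.07,.034),(-.042,.07,.034),(.042,.07,.034),(.042,-.07,.034)],g([(97,244),(598,244),(584,520),(116,517)]),[.48,.19,-.28]); print(a,r.round(2))
b,r=fit(i,[(-.035,.08,.043),(-.035,.092,.043),(.025,.092,.043),(.054,-.045,.043),(.054,.045,.043)],g([(607,250),(650,254),(638,460),(163,546),(470,546)]),[.48,.19,-.28]); print(b,r.round(2))
d=a[:2]-b[:2];c,s=np.cos(b[2]),np.sin(b[2]);print((c*d[0]+s*d[1])*1e3,(-s*d[0]+c*d[1])*1e3,a[2]-b[2])
E
```

```text
[ 0.48542427  0.19739987 -0.28234841] [[-0.53 -0.36]
 [ 0.97 -0.25]
 [-0.2   0.05]
 [-0.28  0.79]]
[ 0.4759612   0.18983999 -0.28486088] [[ 0.51  0.15]
 [ 0.92 -0.9 ]
 [-0.47 -0.61]
 [-0.61  0.69]
 [-0.46  0.96]]
6.95720752436763 9.914572518495577 0.0025124685494791743
```

```bash
python3 - <<'E'
from h import *
print(delta([.58,-.057,.22],90))
E
```

```text
(array([ 0.1876,  0.0053, -0.2218]), array([  0.02, -16.17,  -0.04]))
```

>>> send_rows(deltas=[[[0.03,0,-0.04,0,-3,0,0.06],[0.065,0,-0.08,0,-6,0,0.03],[0.1,0,-0.12,0,-9,0,0],[0.13,0.002,-0.16,0,-12,0,0],[0.16,0.004,-0.2,0,-15,0,0],[0.188,0.005,-0.222,0,-16.2,0,0],[0.188,0.005,-0.222,0,-16.2,0,0],[0.188,0.005,-0.222,0,-16.2,0,0],[0.188,0.005,-0.222,0,-16.2,0,0],[0.188,0.005,-0.222,0,-16.2,0,0]]])

```text
time: 18.7
ee_pos: [0.5801, -0.0561, 0.2208]
ee_rot: [[1.0, -0.0, -0.002], [0.002, 0.001, 1.0], [-0.0, -1.0, 0.001]]
wrist_force: [0.4, 0.3, -0.2]
opening: -0.0001
```

```bash
python3 - <<'E'
from h import *
import pickle
i=info('wrist');pickle.dump(i,open('w13.pkl','wb'))
im=viewer.read_camera('wrist'); cv2.imwrite('pics/w13.png',im)
s=arm.state();print(s['ee_pos'],s['opening'],s['wrist_force'],s['time'],s['joint_positions'].round(2))
for X in [(.6602,.0081,.068),(.6613,-.057,.068),(.6615,-.1222,.068)]: print(proj(i,X))
E
```

```text
[ 0.58015837 -0.05607559  0.22106405] 2.835927090361307e-06 [-0.53932215 -0.14514049  0.25699196] 18.75 [-0.1   0.35  0.06  1.28  0.   -0.1 ]
[386.00588199 272.84489226]
[318.99779722 273.83434649]
[251.93766015 273.83988897]
```

View pics/w13.png

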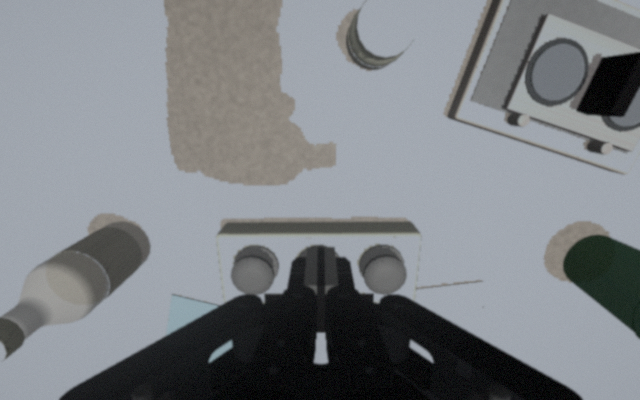

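```bash
python3 - <<'E'
from h import *
import pickle
i=info('wrist')
for q in [(384,272),(319,272),(254,272)]: print(at(i,*q,.064))
print(delta([.66,-.057,.098],90))
E
```

```text
[0.66190281 0.0071219  0.064     ]
[ 0.6619339 -0.0569548  0.064    ]
[ 0.66213628 -0.12101037  0.064     ]
(array([ 0.0798,  0.1231, -0.0011]), array([-0.03,  0.1 ,  0.01]))
```

>>> send_rows(deltas=[[[0.04,0.01,-0.001,0,0,0,0],[0.08,0.03,-0.001,0,0,0,0],[0.081,0.06,-0.001,0,0,0,0],[0.081,0.09,-0.001,0,0,0,0],[0.081,0.11,-0.001,0,0,0,0],[0.081,0.12,-0.001,0,0,0,0],[0.081,0.12,-0.001,0,0,0,0],[0.081,0.12,-0.001,0,0,0,0]]])

```text
time: 19.55
ee_pos: [0.6621, -0.0577, 0.1023]
ee_rot: [[1.0, 0.002, -0.001], [0.001, 0.0, 1.0], [0.002, -1.0, 0.0]]
wrist_force: [-0.4, -0.1, 0.4]
opening: -0.0001
```

```bash
python3 - <<'E'
from h import *
im=viewer.read_camera('scene'); cv2.imwrite('pics/s1.png',cv2.resize(im[170:310,190:400],None,fx=3.6,fy=3.6))
s=arm.state();print(s['ee_pos'],s['opening'],s['wrist_force'],s['time'])
E
```

```text
[ 0.66233327 -0.05779376  0.10267802] -1.6092261197267568e-05 [0.33398505 0.14089517 0.21933559] 19.6
```

View pics/s1.png

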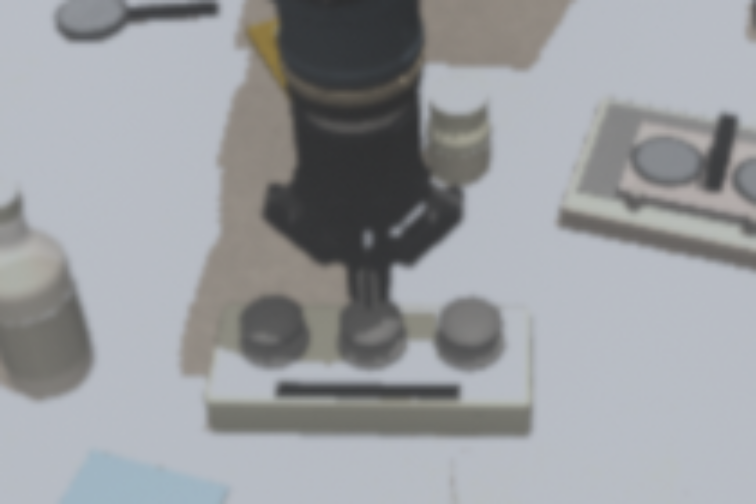

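>>> send_rows(deltas=[[[0,0.002,0,0,0,0,0],[0,0.004,0,0,0,0,0],[0,0.006,0,0,0,0,0],[0,0.008,0,0,0,0,0],[0,0.008,0,0,0,0,0],[0,0.008,0,0,0,0,0]]])

```text
time: 20.2
ee_pos: [0.6615, -0.0581, 0.093]
ee_rot: [[1.0, 0.0, -0.0], [0.0, 0.0, 1.0], [0.0, -1.0, 0.0]]
wrist_force: [-0.2, -0.5, -0.1]
opening: 0.0001
```

>>> send_rows(deltas=[[[0,0.001,0,0,0,0,0],[0,0.002,0,0,0,0,0],[0,0.003,0,0,0,0,0],[0,0.004,0,0,0,0,0],[0,0.005,0,0,0,0,0],[0,0.005,0,0,0,0,0]]])

```text
time: 20.8
ee_pos: [0.6617, -0.0581, 0.088]
ee_rot: [[1.0, 0.0, -0.0], [0.0, 0.0, 1.0], [0.0, -1.0, 0.0]]
wrist_force: [1.0, 0.1, 0.7]
opening: 0.0003
```

>>> send_rows(deltas=[[[0,0,0,0,0,0,0]]])

```text
time: 20.9
ee_pos: [0.6616, -0.058, 0.0881]
ee_rot: [[1.0, 0.0, -0.0], [0.0, 0.0, 1.0], [0.0, -1.0, 0.0]]
wrist_force: [0.1, 0.4, 1.6]
opening: -0.0003
```

>>> send_rows(deltas=[[[0,0,0,0,0,0,0]]])

```text
time: 21.0
ee_pos: [0.6617, -0.058, 0.0882]
ee_rot: [[1.0, 0.001, -0.0], [0.0, 0.0, 1.0], [0.001, -1.0, 0.0]]
wrist_force: [0.7, -0.1, 1.0]
opening: 0.0003
```

>>> send_rows(deltas=[[[0,0.001,0,0,0,0,0],[0,0.001,0,0,0,0,0]]])

```text
time: 21.2
ee_pos: [0.6616, -0.058, 0.087]
ee_rot: [[1.0, 0.001, -0.0], [0.0, 0.0, 1.0], [0.001, -1.0, 0.0]]
wrist_force: [0.5, -1.0, 0.3]
opening: 0.0002
```

>>> send_rows(deltas=[[[0,0,0,0,0,0,0]]])

```text
time: 21.3
ee_pos: [0.6616, -0.0581, 0.0871]
ee_rot: [[1.0, 0.0, -0.0], [0.0, 0.0, 1.0], [0.0, -1.0, 0.0]]
wrist_force: [0.1, -0.5, 2.0]
opening: -0.0001
```

>>> send_rows(deltas=[[[0,0,0,0,0,0,0]]])

```text
time: 21.4
ee_pos: [0.6616, -0.058, 0.0871]
ee_rot: [[1.0, 0.0, -0.0], [0.0, 0.0, 1.0], [0.0, -1.0, 0.0]]
wrist_force: [1.1, -1.0, 1.7]
opening: -0.0001
```

```bash
python3 - <<'E'
from h import *
im=viewer.read_camera('scene'); cv2.imwrite('pics/s2.png',cv2.resize(im[230:290,240:350],None,fx=7,fy=7,interpolation=cv2.INTER_CUBIC))
s=arm.state();print(s['ee_pos'],s['opening'],s['wrist_force'],s['time'])
E
```

```text
[ 0.66164003 -0.05804663  0.08712378] -0.00021083343434449595 [-0.26391257 -0.68677827 -0.11589311] 21.45
```

View pics/s2.png

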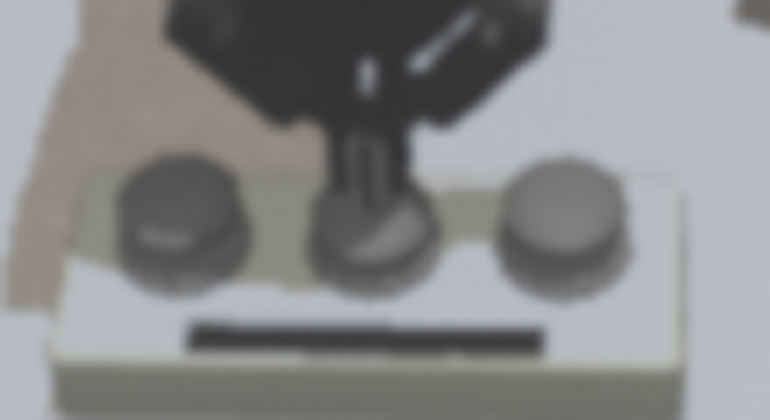

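The mid key averages about 1 N at 6 mm, where a sound key would give 3.5 N, so it is soft. I give it up and try the left key.

>>> send_rows(deltas=[[[0,-0.003,0,0,0,0,0],[0,-0.006,0,0,0,0,0],[0,-0.012,0,0,0,0,0],[0,-0.02,0,0,0,0,0],[0,-0.02,0.03,0,0,0,0],[0,-0.02,0.066,0,0,0,0],[0,-0.015,0.066,0,0,0,0],[0,-0.008,0.066,0,0,0,0],[0,-0.006,0.066,0,0,0,0],[0,-0.006,0.066,0,0,0,0]]])

```text
time: 22.45
ee_pos: [0.6613, 0.0071, 0.0926]
ee_rot: [[1.0, -0.001, 0.001], [-0.001, 0.0, 1.0], [-0.001, -1.0, 0.0]]
wrist_force: [-0.3, -0.1, 0.5]
opening: 0.0
```

>>> send_rows(deltas=[[[0,0.001,0,0,0,0,0],[0,0.002,0,0,0,0,0],[0,0.003,0,0,0,0,0],[0,0.004,0,0,0,0,0],[0,0.005,0,0,0,0,0],[0,0.005,0,0,0,0,0]]])

```text
time: 23.05
ee_pos: [0.6616, 0.0079, 0.088]
ee_rot: [[1.0, 0.0, -0.0], [0.0, 0.0, 1.0], [0.0, -1.0, 0.0]]
wrist_force: [1.2, -0.8, 1.4]
opening: 0.0001
```

>>> send_rows(deltas=[[[0,0.001,0,0,0,0,0],[0,0.001,0,0,0,0,0]]])

```text
time: 23.25
ee_pos: [0.6616, 0.008, 0.087]
ee_rot: [[1.0, 0.0, -0.0], [0.0, 0.0, 1.0], [0.0, -1.0, 0.0]]
wrist_force: [-0.1, -0.4, -0.1]
opening: 0.0002
```

>>> send_rows(deltas=[[[0,0,0,0,0,0,0]]])

```text
time: 23.35
ee_pos: [0.6616, 0.008, 0.0871]
ee_rot: [[1.0, 0.0, -0.0], [0.0, 0.0, 1.0], [0.0, -1.0, 0.0]]
wrist_force: [0.4, -0.9, 1.5]
opening: -0.0001
```

>>> send_rows(deltas=[[[0,0,0,0,0,0,0]]])

```text
time: 23.45
ee_pos: [0.6616, 0.008, 0.0872]
ee_rot: [[1.0, 0.0, -0.0], [0.0, 0.0, 1.0], [0.0, -1.0, 0.0]]
wrist_force: [-0.4, -0.1, 0.6]
opening: -0.0002
```

The left key is soft too, averaging about 0.9 N. I move on to the right key.

>>> send_rows(deltas=[[[0,-0.003,0,0,0,0,0],[0,-0.006,0,0,0,0,0],[0,-0.012,0,0,0,0,0],[0,-0.025,0,0,0,0,0],[0,-0.025,-0.04,0,0,0,0],[0,-0.025,-0.08,0,0,0,0],[0,-0.025,-0.12,0,0,0,0],[0,-0.025,-0.132,0,0,0,0],[0,-0.015,-0.132,0,0,0,0],[0,-0.01,-0.132,0,0,0,0]]])

```text
time: 24.45
ee_pos: [0.6614, -0.1234, 0.0964]
ee_rot: [[1.0, -0.0, -0.0], [0.0, 0.001, 1.0], [-0.0, -1.0, 0.001]]
wrist_force: [-0.4, 0.2, -0.6]
opening: 0.0
```

>>> send_rows(deltas=[[[0,0.002,0,0,0,0,0],[0,0.004,0,0,0,0,0],[0,0.005,0,0,0,0,0],[0,0.006,0,0,0,0,0],[0,0.007,0,0,0,0,0],[0,0.008,0,0,0,0,0],[0,0.009,0,0,0,0,0],[0,0.009,0,0,0,0,0]]])

```text
time: 25.25
ee_pos: [0.6619, -0.1239, 0.0882]
ee_rot: [[1.0, 0.001, -0.0], [0.0, 0.001, 1.0], [0.001, -1.0, 0.001]]
wrist_force: [0.9, 3.2, 2.7]
opening: -0.0002
```

>>> send_rows(deltas=[[[0,0.001,0,0,0,0,0],[0,0.001,0,0,0,0,0]]])

```text
time: 25.45
ee_pos: [0.6618, -0.1239, 0.0872]
ee_rot: [[1.0, 0.001, -0.0], [0.0, 0.001, 1.0], [0.001, -1.0, 0.001]]
wrist_force: [0.4, 2.7, 3.3]
opening: -0.0004
```

>>> send_rows(deltas=[[[0,0,0,0,0,0,0]]])

```text
time: 25.55
ee_pos: [0.6618, -0.124, 0.0872]
ee_rot: [[1.0, 0.001, -0.0], [0.0, 0.001, 1.0], [0.001, -1.0, 0.001]]
wrist_force: [0.9, 3.2, 2.8]
opening: -0.0002
```

>>> send_rows(deltas=[[[0,0,0,0,0,0,0]]])

```text
time: 25.65
ee_pos: [0.6618, -0.124, 0.0872]
ee_rot: [[1.0, 0.001, -0.0], [0.0, 0.001, 1.0], [0.001, -1.0, 0.001]]
wrist_force: [1.4, 3.2, 3.4]
opening: 0.0003
```

```bash
python3 - <<'E'
from h import *
im=viewer.read_camera('scene'); cv2.imwrite('pics/s3.png',cv2.resize(im[180:300,160:350],None,fx=4,fy=4,interpolation=cv2.INTER_CUBIC))
s=arm.state();print(s['ee_pos'],s['opening'],s['wrist_force'],s['moment'],s['time'])
E
```

```text
[ 0.66178982 -0.12400939  0.08719498] 7.250367250649301e-07 [0.67058699 2.16929052 3.50329922] [ 0.64614513 -0.18870365 -0.01677663] 25.7
```

View pics/s3.png

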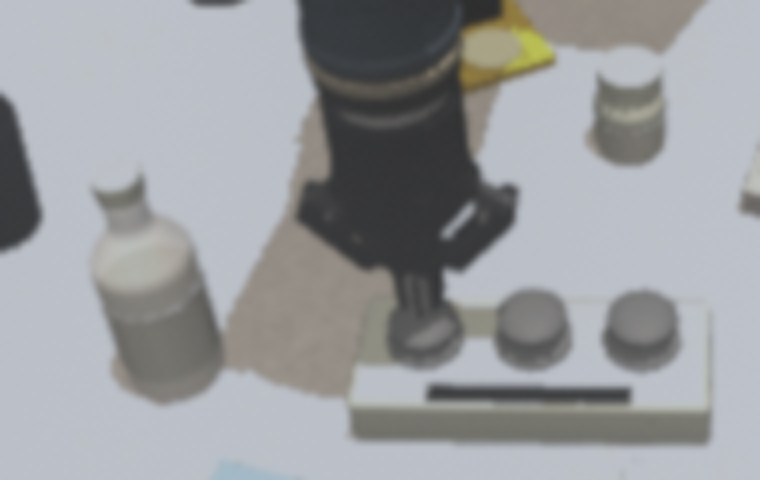

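>>> send_rows(deltas=[[[0,0.001,0,0,0,0,0],[0,0.002,0,0,0,0,0],[0,0.003,0,0,0,0,0],[0,0.003,0,0,0,0,0]]])

```text
time: 26.1
ee_pos: [0.6618, -0.124, 0.0841]
ee_rot: [[1.0, 0.001, -0.0], [0.0, 0.0, 1.0], [0.001, -1.0, 0.0]]
wrist_force: [1.0, 2.2, 5.7]
opening: 0.0001
```

>>> send_rows(deltas=[[[0,0.0005,0,0,0,0,0],[0,0.001,0,0,0,0,0],[0,0.001,0,0,0,0,0]]])

```text
time: 26.4
ee_pos: [0.6618, -0.124, 0.0832]
ee_rot: [[1.0, 0.001, -0.0], [0.0, 0.0, 1.0], [0.001, -1.0, 0.0]]
wrist_force: [0.7, 3.8, 5.5]
opening: 0.0001
```

>>> send_rows(deltas=[[[0,0.0005,0,0,0,0,0],[0,0.001,0,0,0,0,0],[0,0.001,0,0,0,0,0]]])

```text
time: 26.7
ee_pos: [0.6618, -0.124, 0.0823]
ee_rot: [[1.0, 0.001, -0.0], [0.0, 0.0, 1.0], [0.001, -1.0, 0.0]]
wrist_force: [-0.2, 3.1, 6.2]
opening: 0.0001
```

>>> send_rows(deltas=[[[0,0.0005,0,0,0,0,0],[0,0.001,0,0,0,0,0],[0,0.001,0,0,0,0,0]]])

```text
time: 27.0
ee_pos: [0.6616, -0.1243, 0.0809]
ee_rot: [[1.0, 0.0, -0.0], [0.0, -0.0, 1.0], [0.0, -1.0, -0.0]]
wrist_force: [1.0, 1.8, 2.3]
opening: -0.0002
```

>>> send_rows(deltas=[[[0,0,0,0,0,0,0],[0,0,0,0,0,0,0]]])

```text
time: 27.2
ee_pos: [0.6616, -0.1242, 0.0809]
ee_rot: [[1.0, 0.0, -0.0], [0.0, 0.0, 1.0], [0.0, -1.0, 0.0]]
wrist_force: [1.7, 0.4, 2.9]
opening: 0.0002
```

The push-back dropped from 6.2 N to about 2.5 N, so the key has snapped over. I retreat gently and check the result.

>>> send_rows(deltas=[[[0,-0.002,0,0,0,0,0],[0,-0.004,0,0,0,0,0],[0,-0.008,0,0,0,0,0],[0,-0.016,0,0,0,0,0],[0,-0.04,0,0,0,0,0],[0,-0.08,0,0,0,0,0],[-0.04,-0.12,0,0,0,0,0],[-0.09,-0.14,0,0,0,0,0],[-0.12,-0.14,0,0,0,0,0],[-0.12,-0.14,0,0,0,0,0]]])

```text
time: 28.2
ee_pos: [0.5373, -0.124, 0.2232]
ee_rot: [[1.0, 0.0, 0.001], [-0.001, 0.0, 1.0], [0.0, -1.0, 0.0]]
wrist_force: [0.2, -0.7, -0.0]
opening: -0.0001
```

```bash
python3 - <<'E'
from h import *
import pickle
i=info('wrist');pickle.dump(i,open('w14.pkl','wb'))
im=viewer.read_camera('wrist'); cv2.imwrite('pics/w14.png',im)
im=viewer.read_camera('scene'); cv2.imwrite('pics/s4.png',cv2.resize(im[170:310,190:400],None,fx=3.6,fy=3.6,interpolation=cv2.INTER_CUBIC)); cv2.imwrite('pics/s4f.png',im)
im=viewer.read_camera('top'); cv2.imwrite('pics/t4.png',im)
s=arm.state();print(s['ee_pos'],s['opening'],s['wrist_force'],s['time'])
E
```

```text
[ 0.54201634 -0.12431176  0.22173484] 4.886161760503456e-05 [0.63632783 0.0663331  0.22818427] 28.35
```

View pics/s4.png

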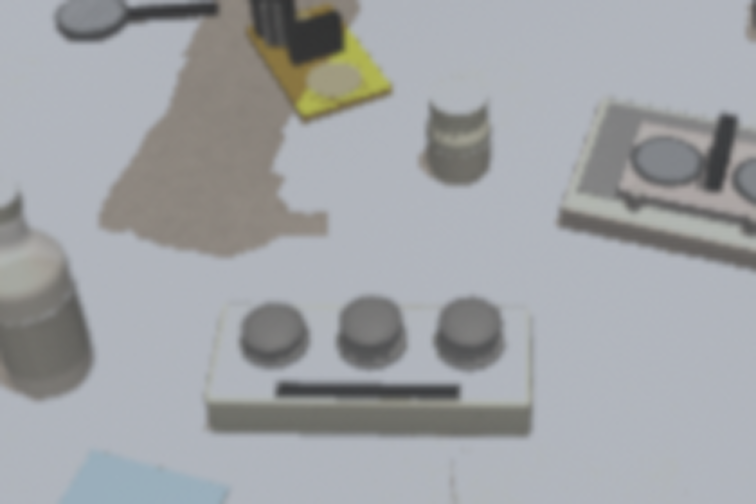

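View pics/w14.png

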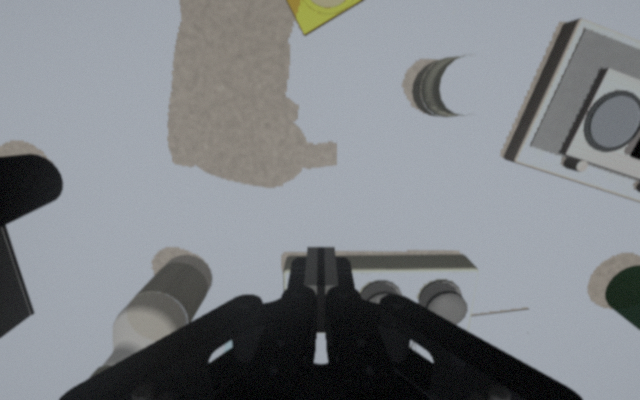

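View pics/t4.png

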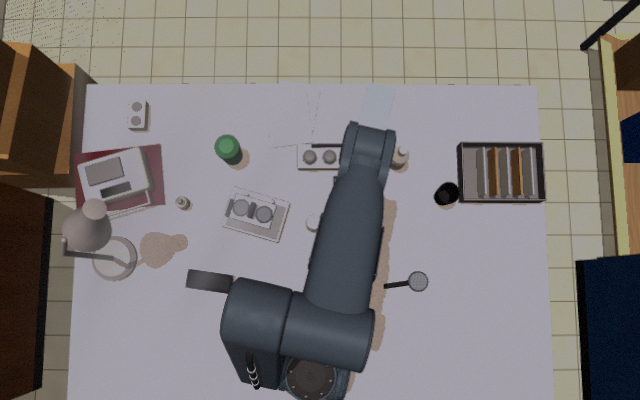

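The scene crop shows the right key, at (272,335), sitting lower than the other two, which are up. The carrier is against the dowels and the stop, and the bystanders are where they were. I hand in the job.

```bash
python3 - <<'E'
from h import *
print(order.close_job())
E
```

```text
the job is handed in; nothing more can be done
None
```

I set the lens carrier home on the bench and latched the sound key, which was the right one, and handed the job in at about 28 s of the 70 s. The hand-in reported no verdict.

- **Carrier:** I took the silver carrier, not the yellow look-alike, and pushed it until I felt the dowels and then the end stop. A wrist-camera fit after release put it at bench x +7.0, y +9.9 mm, with the yaw off by 0.0025 rad. Home is +6, +10. The extra 1 mm in x is within camera calibration and inside the allowed band.
- **Keys:**
  - The middle and left keys stayed at about 1 N at 6 mm of press, so I gave them up there.
  - The right key rose to about 6 N near 10.7 mm, then dropped to about 2.5 N. After I let go, the scene picture showed it sitting lower and both soft keys up.
- **Disagreements:** While pressing the right key I read an unexplained sideways force of about 3 N. The picture showed no contact with the bottle or anything else, and it faded after the snap. Early on, one move stopped short at a wrist joint limit, so I turned the tool half round.
- **Last look:** The bystanders looked unmoved, the gripper was clear of everything, and the wrist force was near zero.

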